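# Switch off the disposer and hold its key switch turned

## Robot

A 6-joint arm with a two-finger parallel gripper is mounted at the origin on the work surface; the furniture and walls round the work are solid. World frame = base frame: x ahead of the robot, y to its left, z up, the work surface at z = 0. Lengths are in m, angles in rad, forces in N, time in s.
With the tool pointing down it reaches from about 0.35 to 0.775 m from the base axis. Payload 7.3 kg.
Tool frame: the origin (TCP) lies between the finger pads; the fingertips stand 8 mm ahead of it and the grasp point (between the pads) lies 11 mm behind it (robot.nose_length is the distance from the TCP to the fingertips, in m); z points along the fingers, y is the line along which they close (so a half turn about z gives the same grasp; the last joint's range is limited). The gripper opens to 92 mm and grips with 3 to 60 N. Pads are 19 mm wide; open, the fingers measure 130 mm over their backs; the gripper's body (75 mm by 190 mm) begins 47 mm behind the grasp point.
Start: joints at [0.992, 0.342, 1.524, -0, 1.275, -0.146], TCP at [0.22, 0.477, 0.235] pointing down, gripper open.
Joint ranges: [-2.53, 2.53], [-0.77, 2.02], [0.04, 2.7], [-1, 4.14], [0.28, 2.66], [-3.11, 3.11]. Speed limits (rad/s): [2.57, 2.57, 3.14, 3.14, 3.14, 3.14].

## Interface

Orientations are given as [roll, pitch, yaw] about the fixed x, y, z axes, in that order (R = Rz(yaw) Ry(pitch) Rx(roll)).
In Python, from cell import robot gives the robot as it stands. The module is installed in compiled form; this text tells all that it offers.
- The arm moves only by the shell command python3 -m jog 'ROWS' [FORCE]. ROWS is JSON, a list that holds one entry, the list of rows, each a list of 5 numbers: the gripper's target within -1 to 1 (fully open at 1, half-way at 0, shut at -1), then the shift along the tool's x, y, z in m, then the turn about the tool's z in rad. A call has 1 to 5 rows; each row is the pose to reach, as a shift and turn from the pose commanded when the call began, along the tool's axes at that moment; what a row does not reach only later rows make up. A row lasts 1/12 s, in which the tool goes at most 41.7 mm and 7.16 degrees, less where a joint would pass 70% of its speed; a pose out of reach is approached as far as the arm can. A call with a gripper value outside its range is refused whole. The fingers move at their own pace and stop on an object; FORCE is the grip in N (left out, the last holds). Time passes only in rows, so rows that repeat a pose let the fingers close. It gives the time, the measured TCP pose, the force, the opening and the grip force at its end, in the units of the state.
- robot.observe(): the state, without advancing time (a new reading comes with each control period).
- robot.read_camera(name): name is "side" or "top"; returns the picture (420x560x3 uint8, red, green, blue); there is no depth.
- robot.camera_model(name): a dict with "camera_matrix" (3x3 intrinsics, pixels), "position" and "attitude" of the camera in the world. Camera axes: x right, y down, z forward; pixel columns grow to the right and rows downward; lengths in m; the calibration is good to about 2 mm. A picture is of the moment at which its call begins. camera_model takes no time and is no camera call.
- robot.hand_in(): hands the job in; it is judged then, once.
The state is a dict: "time": time; "qpos": joint angles; "qvel": joint speeds; "joint_efforts": joint torques, N m; "tool_pos": TCP position; "tool_rot": TCP orientation; "contact_force": force on the tool from outside, world axes, zero at the start; "torque": the same for the moment, N m; "opening": finger opening in m; "grip_force": force on a finger pad.
Only numpy, scipy, OpenCV 4.12 (cv2) and the standard library are available. Lean on these libraries where they do the work, as an engineer would, in place of code of your own. Each camera call takes 0.05 s, during which the arm holds its last target. There are 200 camera calls.

## Task

Make the sink's waste disposer safe for service at the grey interlock box on the worktop: first flip the box's toggle lever over from on (leaning towards the front of the box, the robot's side) fully to off (leaning to the back). Then take the service key out of its wooden holder, push it into the keyhole past the sticky pins until it bottoms with its head right down at the steel collar, and turn it a quarter turn clockwise (seen from above) to the stop. The switch springs back by itself, so finish while still gripping the key and holding it fully turned; leave the lever off and do not disturb the mug, the jars or the lemon.

Things in the scene. Friction and masses are not known exactly. Their poses are not given: they have to be found in the camera images.
- interlock_box: Fixed grey metal box on the worktop, 110 (x) x 230 (y) x 55 mm high; origin at the centre of its underside. Its own -x side is the front (about towards the robot). On top: the steel collar with the keyhole at own y = +65 mm (x = 0) and the toggle lever at own y = -65 mm (x = 0), 130 mm apart. Place and yaw vary.
- isolator (a joint): Toggle lever of the box, rad. 0 to 0.15 at the start = on (leans 0.5 rad to the box's front, -x); 1.0 = off, its stop (leans 0.5 rad to the back, +x). Pivot parallel to the box's y axis, at own x = 0, y = -65, z = 77 mm. Light friction (1 to 2 N at the ball); it stays where it is left.
- isolator_tip (a point): Centre of the 26 mm steel ball at the end of the lever, 50 mm from the pivot and about 121 mm above the worktop at both ends of its travel (127 mm midway). The lever's rod is 10 mm thick; it stands on a black block 70 (box x) x 50 (box y) mm whose top is 80 mm above the worktop.
- keyhole (a point): Centre of the keyhole at the top of its steel collar, 57 mm above the worktop; frame parallel to the box's (does not turn with the key). Collar 42 mm across, 2 mm high; in it a steel funnel, 24 x 16 mm at the top and 7 mm deep, leads to the slot, 16 mm long along the box's x, 8 mm wide along its y. The key goes straight down, its own x along the box's x, either way round.
- barrel (a joint): Turning barrel under the plate, slot 15.6 x 7.6 mm; rad: 0 at rest, grows clockwise from above, stop 1.571. A spring turns it back (0.03 to 0.13 N m); the key has 0.1 to 0.2 rad play in it. Two pairs of sticky sprung pins cross its slot 23 and 31 mm below the collar's top: about 5 to 12 N to push past, eased by a wiggle of about 3 degrees. The key turns only within its last 2 mm of travel.
- key_bow (a point): Centre of the loose service key's head, a black ribbed plastic block 36 (own x) x 12 (own y) x 36 mm high; own z up, away from the blade. Grip it across the 12 mm (own y). At the start the key stands upright in the holder, the head's underside on the holder's top, this point 62 mm above the worktop; fully home (nose on the slot's floor, head 1.5 mm above the collar) it is 19.5 mm above the collar's top.
- service_key: The same key (50 g), origin at the nose of its blade, 57 mm below the head's centre. From the nose up: bit 14 (own x) x 6 (own y) x 21.5 mm long with a rounded nose, round neck of 6 mm diameter and 17.5 mm long, then the head. A half turn about z gives the same key.
- key_holder: Fixed wooden block, 70 (x) x 60 (y) x 44 mm high (foot 78 x 68 mm), that holds the key upright in a slot 17 (own x) x 9 mm (own y); origin at the centre of its underside; the key's own x lies along its x. Place and yaw vary, and it may stand to the left or to the right of the box.
- mug: Striped mug with handle, 87 x 124 x 103 mm, bystander: leave it alone. Origin at the centre of its underside.
- spice_jar: Small spice jar, 42 x 42 x 96 mm, bystander: leave it alone. Origin at the centre of its underside.
- lemon: Lemon, 78 x 55 x 56 mm, bystander: leave it alone. Origin at its underside.
- honey: Honey jar, 58 x 62 x 99 mm, bystander: leave it alone. Origin at the centre of its underside.

How it is judged:
On the way, in this order (a step that is already met when the one before it is completed fails the run):
1. the lever is flipped to off while the key is not yet in the lock (value of joint isolator above 0.85 rad and horizontal distance between key_bow and keyhole above 0.05 m), for 0.2 s.
2. the key is pushed fully home in the keyhole (z of key_bow in the frame of keyhole below 0.022 m and horizontal distance between key_bow and keyhole below 0.006 m and angle between key_bow's own z axis and vertical below 0.15 rad), for 0.1 s.
3. the key is turned a quarter clockwise (all of step 2 and value of joint barrel above 1.25 rad and value of joint isolator above 0.85 rad), for 0.2 s.
At the end, for the whole second after the job is handed in: The fingers still grip the key (over 1 N) and hold the barrel past 1.25 rad (stop 1.571); the key is home (head within 4 mm of the collar, where 1.5 mm is fully home, 6 mm sideways, upright within 0.15 rad); the lever is still off (past 0.85 of 1.0 rad) (all of step 3 and contact force between the fingers and service_key above 1 N); the arm keeps its last pose, push and grip.
It fails at once if a bystander (mug, spice jar, lemon, honey jar) is moved by more than 30 mm (distance of any of mug, spice_jar, lemon, honey from where it was at the start of the episode above 0.03 m).
It also fails if it takes over 70 s, if anything falls off the work surface, if the arm or the gripper's body presses on something with over 40 N, if the wrist force passes 120 N, or if a joint passes its speed limit or range.

## Working session

There is one attempt and no reset: what is moved stays moved. The work goes in short steps, Python scripts to look and compute and a shell command to move; the robot and the scene stay as the last step left them, time stands still between calls to the robot, and variables do not carry over. Pictures are saved under pics/ and viewed, at most 10 in all, crops included, and the job is handed in when it is done.

```bash
mkdir -p pics
python3 - <<'E'
from cell import robot
import cv2,numpy as np
for n in("top","side"):
    im=robot.read_camera(n); cv2.imwrite(f"pics/{n}0.png",cv2.cvtColor(im,cv2.COLOR_RGB2BGR)); print(n,robot.camera_model(n))
print(robot.observe())
E
```

```text
top {'camera_matrix': array([[528.83684649,   0.        , 276.66240673],
       [  0.        , 528.83684649, 206.87750705],
       [  0.        ,   0.        ,   1.        ]]), 'position': array([ 0.16564152, -0.0678917 ,  1.64940724]), 'attitude': array([-2.93996601,  0.00510329, -1.66026169])}
side {'camera_matrix': array([[418.54832459,   0.        , 284.04916411],
       [  0.        , 418.54832459, 210.44383102],
       [  0.        ,   0.        ,   1.        ]]), 'position': array([0.50474266, 0.85192416, 0.51010384]), 'attitude': array([-1.98107241,  0.00897394,  3.14111005])}
{'time': 0.1, 'qpos': array([ 9.92019734e-01,  3.42639274e-01,  1.52488451e+00,  5.68072468e-06,
        1.27542628e+00, -1.46008133e-01]), 'qvel': array([-0.00076047, -0.00127903, -0.00529123,  0.00058782, -0.00138927,
       -0.00054821]), 'joint_efforts': array([ 8.21707272e-04, -4.32002914e+01, -2.44695532e+01,  7.17254123e-02,
        5.26206032e-02, -7.64419269e-05]), 'tool_pos': array([0.21996969, 0.47631695, 0.23413452]), 'tool_rot': array([-3.14025048e+00, -2.02864165e-04,  2.70882240e+00]), 'contact_force': array([-0.05989234,  0.45834123, -0.887698  ]), 'torque': array([-0.05883456, -0.00398989, -0.01141897]), 'grip_force': 0.0, 'opening': 0.09186890793034283}
```

View pics/top0.png

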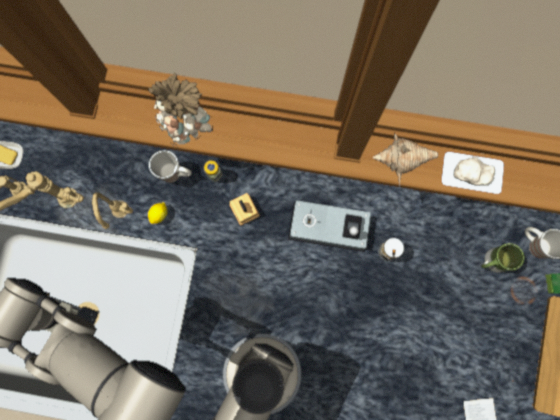

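View pics/side0.png

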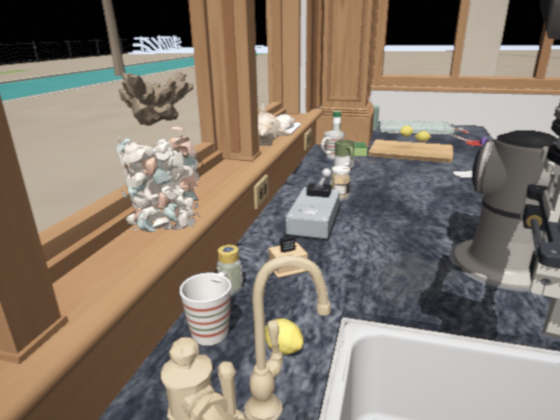

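The top view shows the box at about (330,225), keyhole (310,219), lever block (353,226), holder with key (244,208) and honey jar (392,248). The mug (165,167), spice jar (212,170) and lemon (158,213) are to the left. Next I measure these.

```bash
cat > h.py <<'E'
from cell import robot
import cv2,numpy as np
from scipy.spatial.transform import Rotation as R
def rot(rpy): return R.from_euler('xyz',rpy).as_matrix()
def ray(n,uv):
    c=robot.camera_model(n);K=c['camera_matrix']
    d=rot(c['attitude'])@np.linalg.inv(K)@np.array([uv[0],uv[1],1.]);return c['position'],d/np.linalg.norm(d)
def plane(n,uv,z):
    p,d=ray(n,uv);return p+d*(z-p[2])/d[2]
def proj(n,P):
    c=robot.camera_model(n);q=c['camera_matrix']@rot(c['attitude']).T@(np.array(P)-c['position']);return q[:2]/q[2]
def tri(u1,u2):
    (p,d),(q,e)=ray('top',u1),ray('side',u2)
    s=np.linalg.lstsq(np.c_[d,-e],q-p,rcond=None)[0];a,b=p+s[0]*d,q+s[1]*e;return (a+b)/2,np.linalg.norm(a-b)
def totool(dw,rpy): return rot(rpy).T@np.array(dw)
E
python3 - <<'E'
from h import *
im=cv2.imread('pics/top0.png');hsv=cv2.cvtColor(im,cv2.COLOR_BGR2HSV)
def big(m,x0,x1,y0,y1):
    w=np.zeros_like(m);w[y0:y1,x0:x1]=m[y0:y1,x0:x1]
    w=cv2.morphologyEx(w,cv2.MORPH_OPEN,np.ones((2,2)))
    return max(cv2.findContours(w,0,2)[0],key=cv2.contourArea)
def rect(c,z):
    P=np.array([plane('top',p,z)[:2] for p in c[:,0,:].astype(float)],np.float32)
    r=cv2.minAreaRect(P);B=cv2.boxPoints(r)
    e=[B[1]-B[0],B[2]-B[1]];l=max(e,key=np.linalg.norm)
    print('centre',np.round(r[0],4),'size',np.round(r[1],4),'long axis yaw',np.degrees(np.arctan2(l[1],l[0])).round(1))
box=cv2.inRange(hsv,(70,15,110),(120,80,255)); rect(big(box,280,380,190,260),.055)
wood=cv2.inRange(hsv,(10,70,120),(25,255,255)); rect(big(wood,225,265,190,228),.044)
blk=cv2.inRange(hsv,(0,0,0),(180,255,50))
rect(big(blk,236,254,200,216),.08); rect(big(blk,342,366,212,240),.08)
# crop for viewing
c=cv2.resize(im[180:265,220:410],None,fx=4,fy=4,interpolation=cv2.INTER_CUBIC);
s=cv2.resize(cv2.imread('pics/side0.png')[160:280,255:365],None,fx=4,fy=4,interpolation=cv2.INTER_CUBIC)[:, :]
cv2.imwrite('pics/c1.png',c);cv2.imwrite('pics/c2.png',s)
E
```

```text
centre [ 0.4279 -0.2539] size [0.238  0.1307] long axis yaw 75.3
centre [0.494  0.0114] size [0.0833 0.0696] long axis yaw 22.1Traceback (most recent call last):
  File "<stdin>", line 15, in <module>
  File "<stdin>", line 6, in big
ValueError: max() iterable argument is empty
```

Run:
```python
from h import *
im=cv2.imread('pics/top0.png');si=cv2.imread('pics/side0.png')
c=cv2.resize(im[190:255,225:385],None,fx=5,fy=5,interpolation=cv2.INTER_CUBIC)
s=cv2.resize(si[160:280,260:360],None,fx=5,fy=5,interpolation=cv2.INTER_CUBIC)
cv2.imwrite('pics/c1.png',c);cv2.imwrite('pics/c2.png',s)
hsv=cv2.cvtColor(im,cv2.COLOR_BGR2HSV)
print(hsv[200:217,243:246,2].T, hsv[219,290:375].tolist()[::4])
```

```text
[[236 221 170 102  64  56  54  60  81 104 137 182 224 241 244 244 246]
 [243 237 202 145 105  81  59  55  51  52  64 114 188 232 243 244 244]
 [245 240 212 161 139 118  98  75  56  44  41  81 163 225 241 245 243]] [[104, 57, 58], [88, 19, 204], [94, 18, 207], [87, 13, 200], [87, 15, 186], [15, 5, 112], [84, 6, 216], [90, 20, 194], [90, 20, 193], [86, 20, 202], [92, 19, 204], [90, 18, 201], [90, 19, 206], [94, 18, 207], [108, 27, 48], [128, 26, 40], [165, 12, 42], [90, 13, 39], [90, 19, 92], [90, 17, 198], [98, 34, 83], [99, 36, 49]]
```

View pics/c1.png

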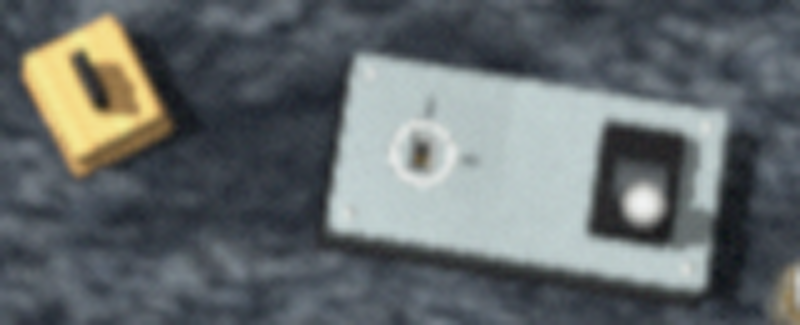

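View pics/c2.png

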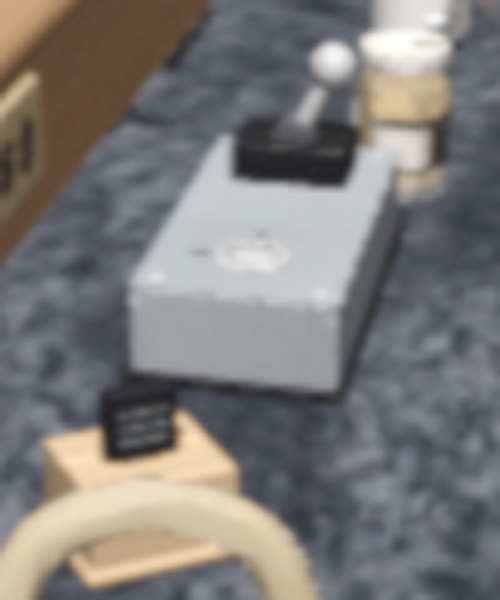

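The crops show the collar ring at about (309,220), the ball at (353,230) leaning to the front, and the key head as a dark strip near (243,206). In the side view the head centre is about (288,244) and the ball about (326,172).

```bash
cat > m.py <<'E'
from h import *
im=cv2.imread('pics/top0.png');hsv=cv2.cvtColor(im,cv2.COLOR_BGR2HSV)
si=cv2.imread('pics/side0.png');hs=cv2.cvtColor(si,cv2.COLOR_BGR2HSV)
def big(m,x0,x1,y0,y1):
    w=np.zeros_like(m);w[y0:y1,x0:x1]=m[y0:y1,x0:x1]
    return max(cv2.findContours(w,0,1)[0],key=cv2.contourArea)
def cen(c): m=cv2.moments(c);return np.array([m['m10'],m['m01']])/m['m00']
def rect(n,c,z):
    P=np.array([plane(n,p,z)[:2] for p in c[:,0,:].astype(float)],np.float32)
    r=cv2.minAreaRect(P);B=cv2.boxPoints(r);l=max([B[1]-B[0],B[2]-B[1]],key=np.linalg.norm)
    return np.array(r[0]),np.round(r[1],4),np.degrees(np.arctan2(l[1],l[0]))
V=lambda h,lo,hi,smax=255:cv2.inRange(h,(0,0,lo),(180,smax,hi))
bc,bs,by=rect('top',big(V(hsv,140,255,60),285,378,195,256),.055);print('box',bc,bs,by)
yaw=np.radians(by-90 if by>0 else by+90);ex=np.array([np.cos(yaw),np.sin(yaw)]);ey=np.array([-ex[1],ex[0]])
print('yaw',np.degrees(yaw),'keyhole',bc+.065*ey,'ball exp',bc-.065*ey-.024*ex)
ring=plane('top',(309.2,220.2),.057);ball=plane('top',(353,230.2),.121);print('ring',ring,'ball',ball)
print('ball tri',tri((353,230.2),(326.2,172.2)))
print('ring tri',tri((309.2,220.2),(260+253/5,160+254/5)))
blockc=rect('top',big(V(hsv,0,75),342,364,212,242),.08);print('block',blockc)
print('holder',rect('top',big(cv2.inRange(hsv,(10,70,120),(30,255,255)),225,265,190,228),.044))
ck=big(V(hsv,0,85),236,250,198,214);print('key top px',cen(ck),cv2.minAreaRect(ck),plane('top',cen(ck),.062),rect('top',ck,.08))
cs=big(V(hs,0,70),276,298,234,254);print('key side px',cen(cs),cv2.boundingRect(cs),tri(cen(ck),cen(cs)))
E
python3 m.py
```

```text
box [ 0.42492622 -0.24735518] [0.2318 0.1147] 75.27209
yaw -14.727912 keyhole [ 0.44145111 -0.18449082] ball exp [ 0.38518987 -0.30411803]
ring [ 0.44017583 -0.18421889  0.057     ] ball [ 0.38808358 -0.30392523  0.121     ]
ball tri (array([ 0.38638179, -0.30277239,  0.12759365]), np.float64(0.0014873347702832262))
ring tri (array([ 0.43826709, -0.18386449,  0.05829292]), np.float64(0.0033567691515071062))
block (array([ 0.40545467, -0.30924466]), array([0.0482, 0.0663]), np.float32(-14.919024))
holder (array([0.49746701, 0.0141914 ]), array([0.0834, 0.0696]), np.float32(22.118593))
key top px [243.41666667 206.57142857] ((243.2000274658203, 205.90003967285156), (10.733126640319824, 2.236067771911621), 63.43495178222656) [0.49970881 0.01258872 0.062     ] (array([0.49807748, 0.01217978]), array([0.0333, 0.0068]), np.float32(21.564669))
key side px [286.66512346 240.51080247] (280, 234, 18, 18) (array([0.50023447, 0.01196576, 0.07009001]), np.float64(0.004386165546784148))
```

```bash
cat >> h.py <<'E'
def go(x,y,z,yawdeg,rpy=None,pos=None):
    o=robot.observe();p=o['tool_pos'] if pos is None else np.array(pos);r=o['tool_rot'] if rpy is None else rpy
    d=totool(np.array([x,y,z])-p,r);t=-(np.radians(yawdeg)-r[2]);t=(t+np.pi)%(2*np.pi)-np.pi
    print('shift',np.round(d,4),'turn',round(t,3),'| at',np.round(p,4),np.round(r,3))
E
python3 - <<'E'
from h import *
print('honey',plane('top',(392,248),.099),'lemon',plane('top',(158,213),.03),'mug',plane('top',(164,166),.1),'spice',plane('top',(212,169),.096))
for z in (.1,.25,.35): print(z,plane('top',(95,225),z)[:2],plane('top',(128,210),z)[:2])
print('spout tip',[plane('side',(323,310),z)[:2].round(3) for z in(.15,.2,.25)],'arch top',[plane('side',(290,258),z)[:2].round(3) for z in(.2,.25,.3)])
print(proj('top',[.47,.38,.2]))
go(.42,.25,.26,165.2)
r=[np.pi,0,np.radians(165.2)]
go(.45,.0,.26,165.2,r,[.42,.25,.26])
bx=np.array([np.cos(np.radians(-14.8)),np.sin(np.radians(-14.8))])
a=np.array([.387,-.304])-.040*bx;print(a)
go(*a,.2,165.2,r,[.45,0,.26])
E
```

```text
honey [ 0.32831991 -0.41526328  0.099     ] lemon [0.51012623 0.2814394  0.03      ] mug [0.63917522 0.24165677 0.1       ] spice [0.61764097 0.09719144 0.096     ]
0.1 [0.47583048 0.45483419] [0.51248878 0.3554079 ]
0.25 [0.44580071 0.40422846] [0.47891008 0.31442775]
0.35 [0.42578086 0.3704913 ] [0.45652427 0.28710765]
spout tip [array([0.453, 0.373]), array([0.461, 0.439]), array([0.468, 0.506])] arch top [array([0.499, 0.315]), array([0.5  , 0.401]), array([0.501, 0.488])]
[109.63486037 218.69028319]
shift [-0.2765 -0.1216 -0.0258] turn -0.174 | at [0.22   0.4763 0.2341] [-3.14  -0.     2.709]
shift [-0.0929 -0.234  -0.    ] turn 0.0 | at [0.42 0.25 0.26] [3.142 0.    2.883]
[ 0.34832706 -0.29378217]
shift [ 0.0233 -0.31    0.06  ] turn 0.0 | at [0.45 0.   0.26] [3.142 0.    2.883]
```

```bash
python3 -m jog '[[[-1,-0.04,-0.03,-0.035,-0.1],[-1,-0.07,-0.05,-0.035,-0.174],[-1,-0.10,-0.07,-0.035,-0.174],[-1,-0.13,-0.09,-0.035,-0.174],[-1,-0.16,-0.11,-0.035,-0.174]]]' 20; python3 -m jog '[[[-1,0,-0.04,0,0],[-1,-0.02,-0.08,0,0],[-1,-0.03,-0.12,0,0],[-1,-0.04,-0.16,0,0],[-1,-0.04,-0.2,0,0]]]'; python3 -c "
from h import *
go(.348,-.294,.2,165.2)"
```

```text
time: 0.52
tool_pos: [0.3199, 0.3076, 0.2698]
tool_rot: [-3.142, 0.0, 2.883]
contact_force: [1.6, 0.1, 0.3]
opening: 0.063
grip_force: 0.0
time: 0.93
tool_pos: [0.3071, 0.1046, 0.2695]
tool_rot: [-3.141, 0.001, 2.883]
contact_force: [0.5, -0.8, -0.1]
opening: 0.0298
grip_force: 0.0
shift [-0.1414 -0.3749  0.0697] turn -0.0 | at [0.3071 0.1046 0.2695] [-3.141e+00  1.000e-03  2.883e+00]
```

```bash
python3 -m jog '[[[-1,-0.015,-0.038,0,0],[-1,-0.03,-0.076,0,0],[-1,-0.045,-0.114,0.0,0],[-1,-0.06,-0.152,0,0],[-1,-0.075,-0.19,0,0]]]'; python3 -m jog '[[[-1,-0.015,-0.038,0,0],[-1,-0.03,-0.076,0.02,0],[-1,-0.045,-0.114,0.04,0],[-1,-0.06,-0.152,0.06,0],[-1,-0.066,-0.185,0.07,0]]]'; python3 -c "
from h import *
go(.348,-.294,.112,165.2)"
```

```text
time: 1.35
tool_pos: [0.3302, -0.0984, 0.2698]
tool_rot: [3.141, 0.001, 2.882]
contact_force: [0.5, -0.3, -0.5]
opening: 0.0007
grip_force: 0.0
time: 1.77
tool_pos: [0.347, -0.2892, 0.1994]
tool_rot: [3.14, -0.001, 2.883]
contact_force: [1.1, 0.5, 0.2]
opening: 0.0005
grip_force: 0.0
shift [-0.0022 -0.0045  0.0874] turn -0.001 | at [ 0.347  -0.2892  0.1994] [ 3.140e+00 -1.000e-03  2.883e+00]
```

Descend in front of the ball, then push towards +box x (tool −x).

```bash
python3 -m jog '[[[-1,-0.002,-0.004,0.035,0],[-1,-0.002,-0.004,0.07,0],[-1,-0.002,-0.004,0.087,0],[-1,-0.002,-0.004,0.087,0]]]'; python3 -m jog '[[[-1,-0.012,0,0,0],[-1,-0.024,0,0,0],[-1,-0.034,0,0,0],[-1,-0.044,0,0,0],[-1,-0.05,0,0,0]]]';python3 -m jog '[[[-1,-0.006,0,0,0],[-1,-0.012,0,0,0],[-1,-0.015,0,0,0],[-1,-0.018,0,0,0],[-1,-0.018,0,0,0]]]'
```

```text
time: 2.1
tool_pos: [0.3462, -0.2904, 0.1104]
tool_rot: [3.136, -0.007, 2.882]
contact_force: [-0.9, -0.2, -0.3]
opening: 0.0006
grip_force: 0.0
time: 2.52
tool_pos: [0.3979, -0.3055, 0.1151]
tool_rot: [-3.141, 0.002, 2.883]
contact_force: [-1.1, 0.5, 0.4]
opening: 0.0005
grip_force: 0.7
time: 2.93
tool_pos: [0.4097, -0.3082, 0.1139]
tool_rot: [3.14, -0.011, 2.884]
contact_force: [-20.3, 2.4, 12.5]
opening: 0.0001
grip_force: 10.5
```

```bash
python3 -m jog '[[[-1,0.015,0,0,0],[-1,0.03,0,0,0],[-1,0.03,0,-0.04,0],[0,0.03,0.02,-0.08,0],[0,0.03,0.06,-0.09,0]]]'
python3 - <<'E'
from h import *
for n in("top","side"):
    im=robot.read_camera(n);cv2.imwrite(f"pics/{n}1.png",cv2.cvtColor(im,cv2.COLOR_RGB2BGR))
a=cv2.imread('pics/top1.png')[180:260,220:400];b=cv2.imread('pics/side1.png')[160:280,260:380]
cv2.imwrite('pics/l1.png',np.hstack([cv2.resize(a,(540,240)),cv2.resize(b,(240,240))]))
ez=[plane('side',(280+.0,244),.062)];go(.4,-.1,.26,201.8)
E
```

```text
time: 3.35
tool_pos: [0.4016, -0.2492, 0.2084]
tool_rot: [-3.137, 0.008, 2.878]
contact_force: [1.4, -0.1, 0.5]
opening: 0.0091
grip_force: 0.0
shift [ 0.0377  0.1376 -0.0536] turn -0.636 | at [ 0.402  -0.2428  0.2067] [-3.141  0.006  2.886]
```

View pics/l1.png

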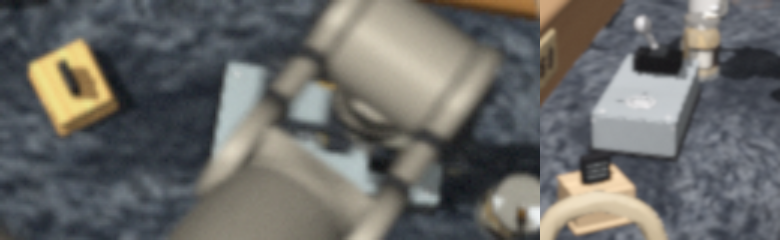

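```bash
python3 -m jog '[[[0,-0.006,0.04,0,-0.12],[0,-0.012,0.08,0,-0.24],[0,-0.018,0.12,0,-0.36],[0,-0.024,0.16,0,-0.48],[0,-0.03,0.2,0,-0.6]]]'; python3 -c "
from h import *
go(.4995,.012,.11,201.8)"
```

```text
time: 3.87
tool_pos: [0.4806, -0.0582, 0.2033]
tool_rot: [3.141, -0.0, -2.795]
contact_force: [-0.1, -0.4, -0.7]
opening: 0.0452
grip_force: 0.0
shift [-0.0416  0.0596  0.0934] turn -0.034 | at [ 0.4806 -0.0582  0.2033] [ 3.141 -0.    -2.795]
```

```bash
python3 -m jog '[[[0,-0.02,0.03,0.01,-0.034],[0,-0.0416,0.0596,0.02,-0.034],[0,-0.0416,0.0596,0.055,-0.034],[0,-0.0416,0.0596,0.09,-0.034],[0,-0.0416,0.0596,0.09,-0.034]]]'
python3 - <<'E'
from h import *
for n in("side","top"):
    im=robot.read_camera(n);cv2.imwrite(f"pics/{n}2.png",cv2.cvtColor(im,cv2.COLOR_RGB2BGR))
b=cv2.imread('pics/side2.png')[150:290,220:360];cv2.imwrite('pics/k2.png',cv2.resize(b,(560,560),interpolation=cv2.INTER_CUBIC))
go(.4995,.012,.058,201.8)
E
```

```text
time: 4.28
tool_pos: [0.4955, 0.0115, 0.1078]
tool_rot: [3.136, -0.01, -2.765]
contact_force: [-1.9, -0.1, -1.0]
opening: 0.0457
grip_force: 0.0
shift [-0.0013  0.0014  0.0551] turn -0.005 | at [0.4989 0.0102 0.1131] [ 3.140e+00 -3.000e-03 -2.766e+00]
```

View pics/k2.png

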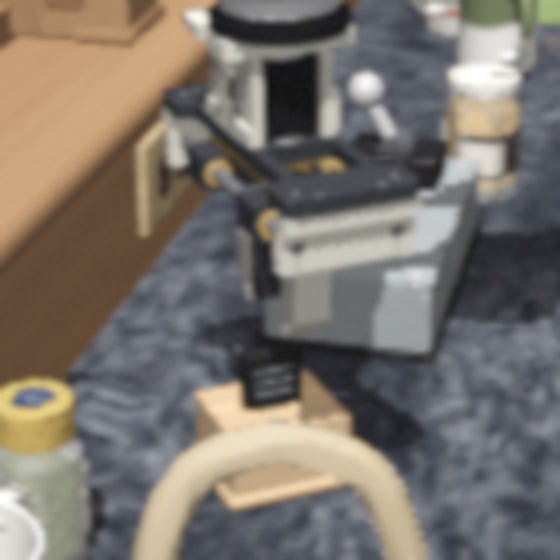

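The view shows the lever leaning back (off) and the gripper above the key head at (270,378) in the crop. I descend and grip.

```bash
python3 -m jog '[[[0,-0.001,0.001,0.02,-0.005],[0,-0.001,0.001,0.04,-0.005],[0,-0.001,0.001,0.053,-0.005],[0,-0.001,0.001,0.053,-0.005],[-0.3,-0.001,0.001,0.053,-0.005]]]' 15; python3 -m jog '[[[-1,0,0,0,0],[-1,0,0,0,0],[-1,0,0,0,0],[-1,0,0,0,0],[-1,0,0,0,0]]]' 15;python3 -m jog '[[[-1,0,0,0,0],[-1,0,0,0,0],[-1,0,0,0,0]]]' 50
```

```text
time: 4.8
tool_pos: [0.5011, 0.0109, 0.0623]
tool_rot: [-3.141, 0.002, -2.762]
contact_force: [0.3, 0.6, -0.1]
opening: 0.0423
grip_force: 0.0
time: 5.22
tool_pos: [0.5003, 0.0116, 0.0613]
tool_rot: [-3.141, 0.001, -2.761]
contact_force: [-0.7, 0.9, 3.9]
opening: 0.0119
grip_force: 15.0
time: 5.47
tool_pos: [0.5003, 0.0116, 0.0613]
tool_rot: [-3.141, 0.001, -2.761]
contact_force: [-1.0, 0.5, 5.6]
opening: 0.0118
grip_force: 50.0
```

```bash
python3 -m jog '[[[-1,0,0,-0.02,0],[-1,0,0,-0.04,0],[-1,0,0,-0.07,0],[-1,0,0,-0.1,0],[-1,0,0,-0.1,0]]]'; python3 -c "
from h import *
go(.4405,-.1844,.16,165.2)"
```

```text
time: 5.88
tool_pos: [0.5028, 0.0113, 0.1659]
tool_rot: [-3.137, 0.008, -2.761]
contact_force: [1.6, 0.4, -0.2]
opening: 0.0116
grip_force: 50.0
shift [ 0.1306 -0.1586  0.0055] turn 0.639 | at [0.5028 0.0113 0.1659] [-3.137  0.008 -2.761]
```

```bash
python3 -m jog '[[[-1,0.026,-0.032,0,0.12],[-1,0.052,-0.064,0,0.24],[-1,0.078,-0.096,0,0.36],[-1,0.104,-0.128,0,0.48],[-1,0.13,-0.159,0,0.6]]]'; python3 -m jog '[[[-1,0,0,0,0.039],[-1,0,0,0,0.039],[-1,0,0,0,0.039],[-1,0,0,0,0.039]]]'
python3 - <<'E'
from h import *
for n in("side","top"):
    im=robot.read_camera(n);cv2.imwrite(f"pics/{n}3.png",cv2.cvtColor(im,cv2.COLOR_RGB2BGR))
b=cv2.imread('pics/side3.png')[110:250,240:380];cv2.imwrite('pics/k3.png',cv2.resize(b,(560,560),interpolation=cv2.INTER_CUBIC))
p=robot.observe()['tool_pos'];print('tcp px',proj('side',p),'nose px exp',proj('side',p-[0,0,.0563]))
go(.4405,-.1844,.13,165.2)
E
```

```text
time: 6.3
tool_pos: [0.4372, -0.1858, 0.1602]
tool_rot: [3.141, -0.0, 2.916]
contact_force: [0.6, -1.0, -0.5]
opening: 0.0116
grip_force: 50.0
time: 6.63
tool_pos: [0.4383, -0.1833, 0.1603]
tool_rot: [3.141, -0.001, 2.885]
contact_force: [-0.3, 0.4, -0.5]
opening: 0.0119
grip_force: 50.0
tcp px [310.52021764 174.74713038] nose px exp [310.17546061 194.92168192]
shift [-0.0022 -0.0008  0.0305] turn 0.003 | at [ 0.4385 -0.1831  0.1605] [ 3.141 -0.     2.886]
```

View pics/k3.png

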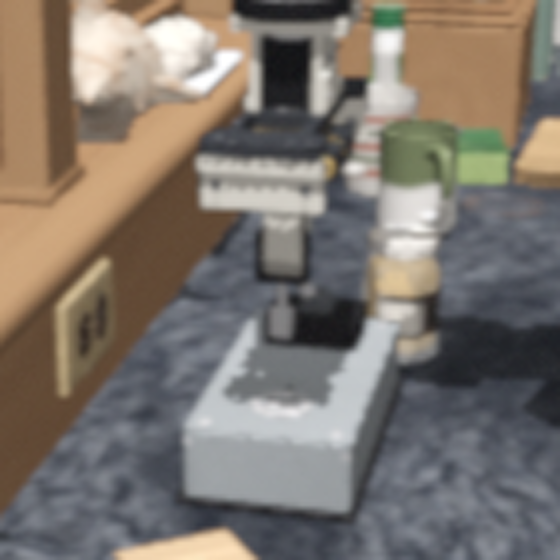

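The side view shows the key hanging straight, bit nose at (310,195), directly above the collar ring at (310.5,212). I go down slowly.

```bash
python3 -m jog '[[[-1,-0.001,-0.001,0.02,0],[-1,-0.001,-0.001,0.035,0],[-1,-0.001,-0.001,0.042,0],[-1,-0.001,-0.001,0.045,0],[-1,-0.001,-0.001,0.045,0]]]'; python3 -m jog '[[[-1,0,0,0.003,0],[-1,0,0,0.006,0],[-1,0,0,0.009,0],[-1,0,0,0.012,0],[-1,0,0,0.012,0]]]' 58
```

```text
time: 7.15
tool_pos: [0.439, -0.1848, 0.1154]
tool_rot: [3.141, -0.001, 2.884]
contact_force: [-0.1, -0.0, -0.1]
opening: 0.0115
grip_force: 50.0
time: 7.57
tool_pos: [0.4387, -0.1854, 0.1033]
tool_rot: [3.141, -0.001, 2.883]
contact_force: [-0.1, 0.2, -0.1]
opening: 0.0116
grip_force: 58.0
```

```bash
python3 -m jog '[[[-1,0,0,0.003,0],[-1,0,0,0.006,0],[-1,0,0,0.009,0],[-1,0,0,0.012,0],[-1,0,0,0.012,0]]]'; python3 -m jog '[[[-1,0,0,0.003,0.05],[-1,0,0,0.006,-0.05],[-1,0,0,0.009,0.05],[-1,0,0,0.012,-0.05],[-1,0,0,0.012,0]]]'
```

```text
time: 7.98
tool_pos: [0.4383, -0.185, 0.091]
tool_rot: [3.141, -0.002, 2.883]
contact_force: [-2.3, 2.0, -0.8]
opening: 0.0115
grip_force: 58.0
time: 8.4
tool_pos: [0.4383, -0.1849, 0.0794]
tool_rot: [3.141, -0.002, 2.888]
contact_force: [-1.9, 3.1, -1.3]
opening: 0.0115
grip_force: 58.0
```

```bash
python3 -m jog '[[[-1,0,0,0.002,0.05],[-1,0,0,0.004,-0.05],[-1,0,0,0.005,0.05],[-1,0,0,0.006,-0.05],[-1,0,0,0.006,0]]]'
```

```text
time: 8.82
tool_pos: [0.4385, -0.185, 0.0751]
tool_rot: [3.141, -0.001, 2.888]
contact_force: [-7.2, 6.7, 19.6]
opening: 0.0115
grip_force: 58.0
```

Bottomed at the predicted height. Now turn clockwise.

```bash
python3 -m jog '[[[-1,0.001,0,0,0.1],[-1,0.001,0,0,0.2],[-1,0.001,0,0,0.3],[-1,0.001,0,0,0.4],[-1,0.001,0,0,0.5]]]'; python3 -c "
from h import *
print(robot.observe()['torque'])"
```

```text
time: 9.23
tool_pos: [0.4385, -0.1841, 0.0751]
tool_rot: [3.139, 0.0, 2.378]
contact_force: [-2.6, 10.1, 17.8]
opening: 0.0117
grip_force: 58.0
[2.10837185 0.50034804 0.12950012]
```

```bash
python3 -m jog '[[[-1,0.0005,0.0005,0,0.1],[-1,0.0005,0.0005,0,0.2],[-1,0.0005,0.0005,0,0.3],[-1,0.0005,0.0005,0,0.4],[-1,0.0005,0.0005,0,0.5]]]';python3 -m jog '[[[-1,0,0,0,0.1],[-1,0,0,0,0.2],[-1,0,0,0,0.3],[-1,0,0,0,0.4],[-1,0,0,0,0.5]]]'; python3 -c "
from h import *
print(robot.observe()['torque'])"
```

```text
time: 9.65
tool_pos: [0.4393, -0.1832, 0.0751]
tool_rot: [3.138, -0.001, 1.877]
contact_force: [1.0, 12.1, 16.6]
opening: 0.0114
grip_force: 58.0
time: 10.07
tool_pos: [0.4406, -0.183, 0.0752]
tool_rot: [3.136, -0.003, 1.377]
contact_force: [5.7, 12.7, 12.6]
opening: 0.0116
grip_force: 58.0
[ 2.87067921 -1.18957098  0.16782568]
```

```bash
python3 -m jog '[[[-1,0.0006,0.0003,0,0.08],[-1,0.0006,0.0003,0,0.15],[-1,0.0006,0.0003,0,0.2],[-1,0.0006,0.0003,0,0.2]]]'; python3 -c "
from h import *
print(robot.observe()['torque'])"; python3 -m jog '[[[-1,0,0,0,0.04],[-1,0,0,0,0.08],[-1,0,0,0,0.08],[-1,0,0,0,0.08]]]'
python3 - <<'E'
from h import *
print(robot.observe()['torque'])
for n in("side","top"):
    im=robot.read_camera(n);cv2.imwrite(f"pics/{n}4.png",cv2.cvtColor(im,cv2.COLOR_RGB2BGR))
b=cv2.imread('pics/side4.png')[130:250,250:370];cv2.imwrite('pics/k4.png',cv2.resize(b,(600,600),interpolation=cv2.INTER_CUBIC))
E
```

```text
time: 10.4
tool_pos: [0.4412, -0.1831, 0.0752]
tool_rot: [3.136, -0.003, 1.179]
contact_force: [7.0, 11.3, 12.0]
opening: 0.0115
grip_force: 58.0
[ 2.21748819 -1.12290039  0.11982479]
time: 10.73
tool_pos: [0.4414, -0.1831, 0.0753]
tool_rot: [3.136, -0.003, 1.102]
contact_force: [6.7, 11.9, 10.6]
opening: 0.0116
grip_force: 58.0
[ 2.27936647 -1.23187911  0.29302923]
```

View pics/k4.png

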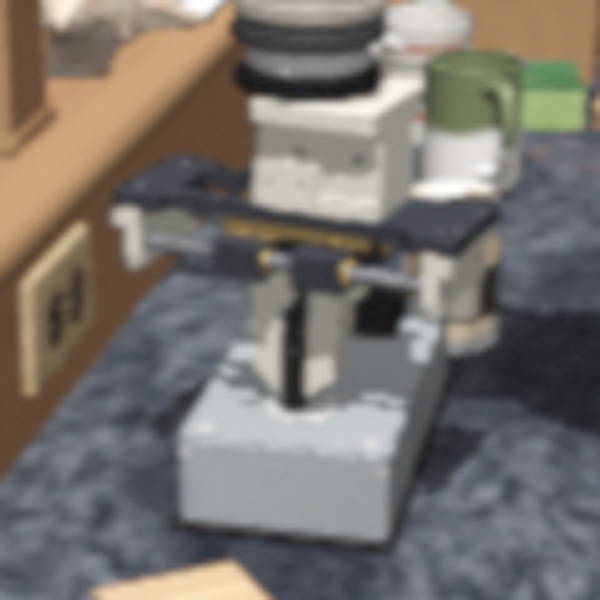

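The key is seen edge-on between the pads with its head at the collar. The torque went from 0.12 to 0.29 N m over the last bit of turn, so it is against the stop. Holding and handing in.

```bash
python3 -m jog '[[[-1,0,0,0,0.01],[-1,0,0,0,0.01],[-1,0,0,0,0.01],[-1,0,0,0,0.01]]]' && python3 -c "
from cell import robot
print(robot.observe()['torque']);print(robot.hand_in())"
```

```text
time: 11.17
tool_pos: [0.4414, -0.1831, 0.0753]
tool_rot: [3.136, -0.003, 1.093]
contact_force: [6.8, 11.0, 10.0]
opening: 0.0118
grip_force: 58.1
[ 2.30664421 -1.20273447  0.42354628]
the job is handed in; nothing more can be done
None
```

I flipped the lever to off, pushed the key fully home and turned it clockwise until the torque rose sharply at the stop. I handed the job in at about 11 s still holding the key at 58 N; the hand-in gave no verdict, and the gripper hid the lever in the last side picture.

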